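# Sort the mixed crackers at the belt's end and restart the line

### The arm

A 6-joint arm with a two-finger parallel gripper is mounted at the origin on the work surface. World frame = base frame: x ahead of the robot, y to its left, z up, the work surface at z = 0. Lengths are in m, angles in rad, forces in N, time in s.
With the tool pointing down it reaches from about 0.4 to 0.825 m from the base axis. Payload 7 kg.
Tool frame: the origin (TCP) lies at the very end of the fingers, on their centre line; the grasp point (between the pads) lies 19 mm behind it; z points along the fingers, y is the line along which they close (so a half turn about z gives the same grasp; the last joint's range is limited). The gripper opens to 85 mm and grips with 20 to 120 N. Pads are 22 mm wide; open, the fingers measure 114 mm over their backs; the gripper's body (76 mm by 85 mm) begins 54 mm behind the grasp point. The pads swing forward as they close: fully open they stand 13 mm farther back than shut.
Start: joints at [1.456, 0.359, 0.012, 0, -1.224, -0.288], TCP at [0.265, 0.621, 0.231] pointing down, gripper open.
Joint ranges: [-3.07, 3.07], [-1.43, 2.12], [-1.02, 1.25], [-3.03, 1.67], [-3.05, -0], [-3.03, 3.03]. Speed limits (rad/s): [2.39, 2.39, 3.01, 3.14, 3.14, 3.14].

### API

Orientations are given as a unit quaternion [w, x, y, z].
In Python, from plant import bot, imaging, order gives the robot as it stands. The module is installed in compiled form; this text tells all that it offers.
- The arm moves only by the shell command python3 -m jog 'ROWS'. ROWS is JSON, a list of rows, each a list of 7 numbers: the turn, a rotation vector about the tool's x, y, z scaled (see below), then the shift along the tool's x, y, z scaled (see below), then the opening, from -1 (shut) to 1 (fully open). A call has 1 to 12 rows; each row shifts and turns the commanded pose from where the row before left it, along the tool's axes as they then stand; what a row does not reach is not made up. The controller multiplies each number of a shift by 0.4 m and each number of a turn by 180 degrees. A row lasts 1/8 s, in which the tool goes at most 62.5 mm and 10.7 degrees, less where a joint would pass 70% of its speed; a pose out of reach is approached as far as the arm can. A call with a number of a shift or a turn outside -1 to 1 is refused whole. A call with a gripper value outside its range is refused whole. The fingers move at their own pace and stop on an object; the grip force is fixed at half the most. Time passes only in rows, so rows that do not move let the fingers close. It gives the time, the measured TCP pose, the force, the opening and the grip force at its end, in the units of the state.
- bot.observe(): the state, without advancing time (a new reading comes with each control period).
- imaging.capture(name): name is "scene" or "top"; returns the picture (400x640x3 uint8, red, green, blue); there is no depth.
- imaging.camera_params(name): a dict with "fx", "fy", "cx", "cy" (pixels), "rvec" (rotation vector, rad) and "tvec" (3), from world to camera coordinates, as OpenCV has them. Camera axes: x right, y down, z forward; pixel columns grow to the right and rows downward; lengths in m; the calibration is good to about 2 mm. A picture is of the moment at which its call begins. camera_params takes no time and is no camera call.
- order.job_done(): hands the job in; it is judged then, once.
The state is a dict: "time": time; "joints": joint angles; "qvel": joint speeds; "tau": joint torques, N m; "eef_pos": TCP position; "ee_rot": TCP orientation; "contact_force": force on the tool from outside, world axes, zero at the start; "moment": the same for the moment, N m; "finger_gap": finger opening in m; "grasp_force": force on a finger pad.
Only numpy, scipy, OpenCV 4.12 (cv2) and the standard library are available. Lean on these libraries where they do the work, as an engineer would, in place of code of your own. Each camera call takes 0.05 s, during which the arm holds its last target. There are 200 camera calls.

### The job

Clear the steel plate at the belt's end: sort its three loose crackers by shape into the two white crates, the square ones into the one with the square sample and the round one into the one with the round sample, setting each down gently (not dropped) so that every cracker, samples included, lies flat on its crate's floor and none on top of another. Only when all are sorted and let go, swing the run lever in front of the plate all the way over to its other side to restart the line. Leave the test puck, the jar and everything else where they are.

Things in the scene. Friction and masses are not known exactly. Their poses are not given: they have to be found in the camera images.
- square_1_c (a point): loose square 50 x 50 x 14 mm baked cracker, rigid, tan, some 25 to 50 g, lying flat on the steel plate at the start; this point is its centre, half-way up (7 mm above what it lies on); its x and y axes run along its sides
- square_2_c (a point): loose square 50 x 50 x 14 mm baked cracker, rigid, tan, some 25 to 50 g, lying flat on the steel plate at the start; this point is its centre, half-way up (7 mm above what it lies on); its x and y axes run along its sides
- round_1_c (a point): loose round 54 mm diameter x 14 mm thick baked cracker, rigid, tan, some 25 to 50 g, lying flat on the steel plate at the start; this point is its centre, half-way up (7 mm above what it lies on)
- crate_square: shallow open white plastic crate, fixed to the table, known only by the square sample cracker in it; outside 240 mm along its x, 180 mm along its y (rim 250 x 190 mm), 50 mm high; walls and floor 5 mm thick (inside 230 x 170 mm); origin at the centre of its underside on the table
- crate_round: shallow open white plastic crate, fixed to the table, known only by the round sample cracker in it; outside 240 mm along its x, 180 mm along its y (rim 250 x 190 mm), 50 mm high; walls and floor 5 mm thick (inside 230 x 170 mm); origin at the centre of its underside on the table
- square_sample_c (a point): the square sample cracker (square 50 x 50 x 14 mm) already lying flat in its crate, in the third of the crate towards the crate's -x end; this point is its centre, half-way up
- round_sample_c (a point): the round sample cracker (round 54 mm diameter x 14 mm thick) already lying flat in its crate, in the third of the crate towards the crate's -x end; this point is its centre, half-way up
- outfeed: fixed belt end: flat steel plate 250 mm (its x) x 350 mm (its y), top 50 mm above the table; origin on the table under its centre. The white belt (top 56 mm high) begins beyond its +x edge; a yellow arched guard, 165 mm high, spans it 355 mm beyond the origin. On the plate: the three loose crackers, test puck and jar, centres 85 mm or more apart
- run_lever_base: fixed grey housing of the run lever on the table just in front of the plate, 70 mm (its x) x 50 mm (its y) x 25 mm high; origin at the centre of its underside; the lever swings in its x-z plane, towards its +x, about a pivot 22 mm above the origin
- run_lever (a joint): run lever, angle in rad: 0 to 0.12 at the start (leaning back towards its housing's -x by about 0.5 rad from vertical), 1.0 when swung fully over to the +x side; light (about 1 N at the ball), stays where it is left
- run_lever_tip (a point): centre of the black ball, 26 mm diameter, at the end of the run lever's 10 mm thick steel rod, 80 mm from the pivot
- test_puck: steel test puck, 36 mm diameter x 22 mm high, standing on the plate among the crackers; leave it; origin at the centre of its underside
- sample_jar: small white jar with metal cap, 38 mm diameter x 50 mm high, standing on the plate among the crackers; leave it; origin at the centre of its underside
- scraper: hand scraper, 250 mm long, lying on the table near the robot; leave it; origin at the middle of its underside
- brush: hand brush, 200 mm long, lying on the table near the robot; leave it; origin at the middle of its underside
- tape_roll: roll of tape, 90 mm diameter x 30 mm high, lying flat beside the belt, left; leave it; origin at the centre of its underside
- spray_bottle: white bottle, 64 mm diameter x 170 mm high, at the table's left side; leave it; origin at the centre of its underside

How it is judged:
By the outcome, as a careful person would: the job done as asked, in the order asked, and still so for the second after the job is handed in, with the robot touching nothing.
It also fails if it takes over 72 s, if anything falls off the work surface, if the arm or the gripper's body presses on something with over 40 N, if the wrist force passes 120 N, or if a joint passes its speed limit or range.

## Working session

There is one attempt and no reset: what is moved stays moved. The work goes in short steps, Python scripts to look and compute and a shell command to move; the robot and the scene stay as the last step left them, time stands still between calls to the robot, and variables do not carry over. Pictures are saved under pics/ and viewed, at most 10 in all, crops included, and the job is handed in when it is done.

```bash
mkdir -p pics
python3 - <<'E'
from plant import bot, imaging
import cv2,numpy as np
for n in("scene","top"):
    im=imaging.capture(n); cv2.imwrite(f"pics/{n}0.png",im[:,:,::-1]); p=imaging.camera_params(n)
    R=cv2.Rodrigues(np.array(p["rvec"]))[0]; print(n,p, -R.T@np.array(p["tvec"]))
s=bot.observe(); print(s)
E
```

```text
scene {'fx': 413.1853792192381, 'fy': 413.1853792192381, 'cx': 314.4308593042088, 'cy': 200.83024708892592, 'rvec': array([ 2.0928663 ,  1.339418  , -0.51107814]), 'tvec': array([-0.29819779, -0.25032149,  1.56640047])} [ 1.23946417 -0.23891853  1.00590244]
top {'fx': 454.6927283523643, 'fy': 454.6927283523643, 'cx': 320.80334706319184, 'cy': 202.16957294480633, 'rvec': array([ 2.1130302 , -2.15056643,  0.15868184]), 'tvec': array([0.12816959, 0.48878753, 1.65087643])} [0.21983442 0.10108698 1.70944083]
{'time': 0.1, 'joints': array([ 1.45608103e+00,  3.59350598e-01,  1.11505901e-02, -3.01465304e-04,
       -1.22407919e+00, -2.88102112e-01]), 'qvel': array([-0.000281  , -0.00102985,  0.00229396,  0.00041929,  0.00079568,
        0.00036647]), 'tau': array([-2.32420374e-03, -5.84766555e+01,  2.94107616e+01,  6.95459381e+00,
       -3.16884682e-03,  1.28760516e-05]), 'eef_pos': array([0.26446577, 0.62057485, 0.23043583]), 'ee_rot': array([ 7.50922693e-04,  9.79775191e-01, -2.00099989e-01, -7.69956662e-05]), 'contact_force': array([-0.07408782, -0.2351837 , -0.03191872]), 'moment': array([-0.05869526, -0.03467122,  0.00221835]), 'grasp_force': 0.0, 'finger_gap': 0.08559779319720516}
```

View pics/scene0.png

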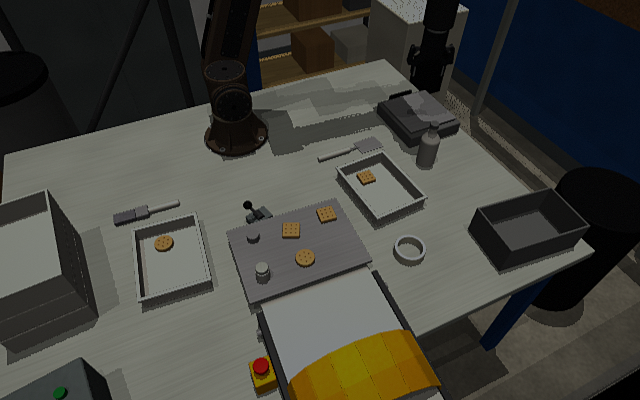

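View pics/top0.png

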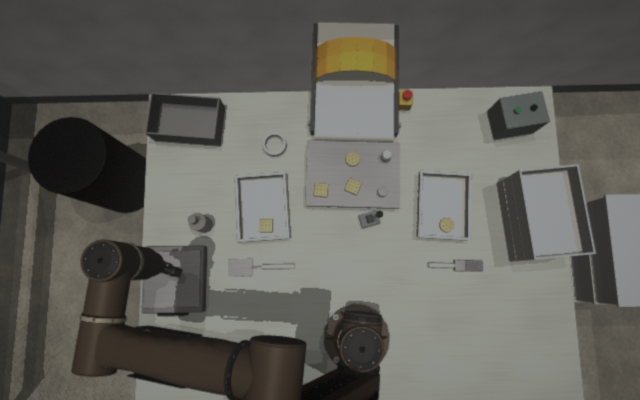

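The scene view shows three loose crackers on the plate: squares at (291,230) and (326,214), the round one at (305,257). In the top view the squares are at (321,190) and (353,186), the round one at (353,158), the puck at (382,192), the jar at (387,155) and the lever ball at (379,213). The left crate holds the square sample (267,226) and the right crate the round sample (447,225).

```bash
cat > h.py <<'E'
import cv2,numpy as np
from plant import bot,imaging
def cam(n):
    p=imaging.camera_params(n);R=cv2.Rodrigues(np.array(p["rvec"]))[0];t=np.array(p["tvec"])
    K=np.array([[p["fx"],0,p["cx"]],[0,p["fy"],p["cy"]],[0,0,1]]);return K,R,t
def ray(n,uv):
    K,R,t=cam(n);d=R.T@np.linalg.inv(K)@np.array([uv[0],uv[1],1.]);return -R.T@t,d
def plane(n,uv,z):
    o,d=ray(n,uv);return (o+d*(z-o[2])/d[2])
def two(a,b):
    A=[];B=[]
    for n,uv in((("top"),a),(("scene"),b)):
        o,d=ray(n,uv);d/=np.linalg.norm(d);P=np.eye(3)-np.outer(d,d);A.append(P);B.append(P@o)
    return np.linalg.lstsq(np.vstack(A),np.hstack(B),rcond=None)[0]
def crackers(n,im,smin=60):
    hsv=cv2.cvtColor(im,cv2.COLOR_RGB2HSV)
    m=cv2.inRange(hsv,(8,smin,60),(32,255,255)); m=cv2.morphologyEx(m,cv2.MORPH_CLOSE,np.ones((3,3)))
    out=[]
    for c in cv2.findContours(m,cv2.RETR_EXTERNAL,cv2.CHAIN_APPROX_NONE)[0]:
        a=cv2.contourArea(c)
        if 60<a<600:
            out.append((c[:,0,:].astype(float),a))
    return out
E
python3 - <<'E'
from h import *
for n in("top","scene"):
    im=imaging.capture(n)
    for c,a in crackers(n,im):
        uv=c.mean(0); z=0.064 if (300<uv[0]<400 if n=="top" else 270<uv[0]<345) else 0.019
        w=np.array([plane(n,p,z)[:2] for p in c],np.float32); r=cv2.minAreaRect(w)
        print(n,uv.round(1),a,z,np.round(r[0],4),np.round(r[1],4),round(r[2],1), cv2.contourArea(w)*1e4)
im=imaging.capture("top")
cv2.imwrite("pics/topz.png",cv2.resize(im[110:260,220:490,::-1],None,fx=2.96,fy=2.96,interpolation=cv2.INTER_CUBIC))
im=imaging.capture("scene")
cv2.imwrite("pics/scz.png",cv2.resize(im[140:315,125:435,::-1],None,fx=2.58,fy=2.58,interpolation=cv2.INTER_CUBIC))
E
```

```text
top [331.9 326.5] 61.0 0.064 [0.0464 0.0889] [0.0249 0.0509] 61.6 7.282944280372003
top [265.6 224.7] 124.5 0.019 [0.412  0.3282] [0.0454 0.0413] 0.1 17.560424741689395
top [446.2 224.4] 128.5 0.019 [ 0.401  -0.3451] [0.0478 0.049 ] 23.2 17.83329927370403
top [320.8 189.5] 140.0 0.064 [0.5344 0.1191] [0.0469 0.0478] 81.2 19.330148244440792
top [352.5 186. ] 142.0 0.064 [0.5452 0.0012] [0.0474 0.0478] 65.1 19.621642592968243
top [352.3 158.6] 130.5 0.064 [ 0.6495 -0.0014] [0.0484 0.0498] 88.5 18.57655363798985
top [405.2  99. ] 173.0 0.019 [ 0.8939 -0.2153] [0.0546 0.0789] 87.5 27.54143901691375
scene [261.7 370.7] 319.5 0.019 [ 0.8746 -0.2098] [0.0513 0.0639] 87.4 16.852091716197393
scene [304.5 256.9] 238.0 0.064 [ 0.6542 -0.0023] [0.0518 0.0519] 65.2 21.006174390740608
scene [162.8 242.2] 197.5 0.019 [ 0.4038 -0.3472] [0.0521 0.0505] 65.2 20.90746515499564
scene [290.6 229. ] 230.0 0.064 [5.496e-01 1.000e-04] [0.0495 0.0507] 65.2 23.906659745671007
scene [325.9 213.3] 197.5 0.064 [0.5395 0.1178] [0.0485 0.0522] 84.7 22.604412406959096
scene [365.8 176.3] 140.5 0.019 [0.4163 0.3274] [0.0494 0.0516] 88.8 22.438005766582947
scene [313.7  73.9] 288.0 0.064 [-0.1681  0.4087] [0.4666 0.033 ] 89.6 91.59782628670231
scene [273.   57.5] 78.0 0.064 [-0.3635  0.2966] [0.0512 0.1733] 13.4 29.344871140117856
scene [307.9  21.9] 409.0 0.064 [-0.6478  0.606 ] [0.6211 0.1457] 89.9 215.71871216163885
scene [271.1   3.9] 65.5 0.064 [-0.8782  0.4797] [0.0528 0.1399] 0.3 42.13500515487745
```

View pics/topz.png

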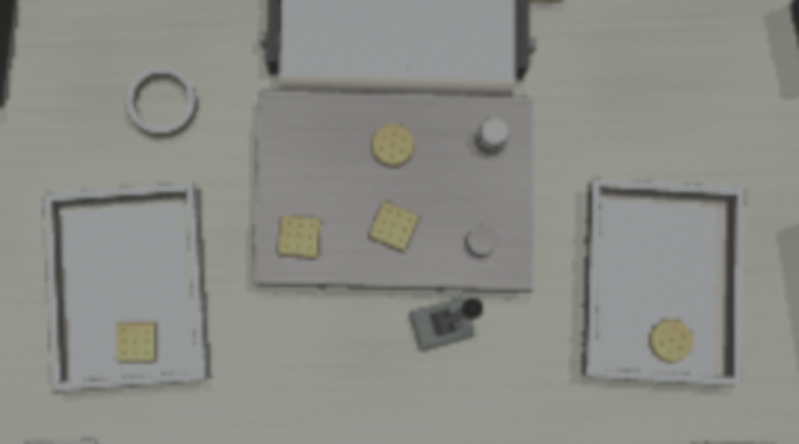

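View pics/scz.png

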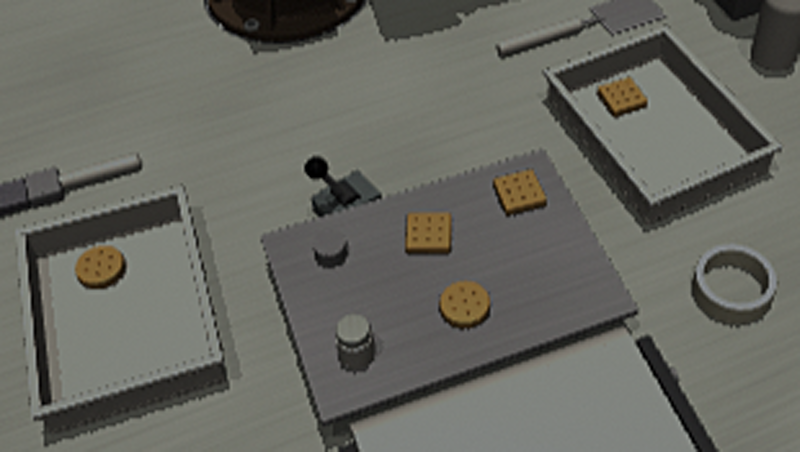

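The zooms confirm two squares on the plate's left half and the lever's ball leaning toward the puck side, at top zoom (472,308) and scene zoom (316,167). The square crate's rim corners are near (50,198), (195,187), (207,378) and (55,388). The round crate's are near (594,183), (742,190), (736,380) and (585,376).

```bash
cat >> h.py <<'E'
def pose():
    s=bot.observe();w,x,y,z=s["ee_rot"];from scipy.spatial.transform import Rotation as Ro
    return s,Ro.from_quat([x,y,z,w]).as_matrix()
def go(x,y,z,yaw=None):
    """tool-frame totals in jog units; yaw=deg of closing line. Turn first (or with z), then shift in turned frame"""
    s,R=pose();from scipy.spatial.transform import Rotation as Ro
    cur=np.degrees(np.arctan2(R[1,1],R[0,1]));d=0 if yaw is None else (yaw-cur+90)%180-90
    tz=-d  # tool z is down
    # level + yaw exact
    a=np.radians(cur+d);yv=np.array([np.cos(a),np.sin(a),0]);zv=np.array([0,0,-1.]);Rt=np.c_[np.cross(yv,zv),yv,zv]
    rv=Ro.from_matrix(R.T@Rt).as_rotvec(degrees=True)
    sh=Rt.T@(np.array([x,y,z])-s["eef_pos"])
    print("t",s["time"],"pos",s["eef_pos"].round(4),"yaw",round(cur,1),"gap",round(s["finger_gap"],4),"j6",s["joints"][5].round(2),"F",s["contact_force"].round(1))
    print(" turn units",(rv/180).round(4),"rows",abs(d)/10.7,"| shift units",(sh/.4).round(4),"rows",np.linalg.norm(sh[:2])/.0625,"z rows",abs(sh[2])/.0625)
E
python3 - <<'E'
from h import *
Z=lambda u,v:(u/2.96+220-.33,v/2.96+110-.33)
S=lambda u,v:(u/2.58+125-.3,v/2.58+140-.3)
for nm,L in(("sq",[(50,198),(195,187),(207,378),(55,388)]),("rd",[(594,183),(742,190),(736,380),(585,376)])):
    w=np.array([plane("top",Z(*p),.05)[:2] for p in L]);e=(w[0]+w[1]-w[2]-w[3])/2
    print(nm,w.round(3).tolist(),w.mean(0).round(4),"len",np.linalg.norm(e).round(3),"yaw",np.degrees(np.arctan2(e[1],e[0])).round(1))
for nm,L in(("sq",[(547,73),(663,30),(779,150),(652,205)]),("rd",[(21,233),(183,188),(222,360),(37,416)])):
    w=np.array([plane("scene",S(*p),.05)[:2] for p in L]);print(nm,w.round(3).tolist(),w.mean(0).round(4))
print("ball",two(Z(472,308),S(316,167)))
print("puck top",plane("top",Z(481,240),.072),"jar top",plane("top",Z(492,130),.1),plane("scene",S(353,328),.1))
print("base",[plane("top",Z(*p),.025).round(3).tolist() for p in((410,320),(420,350),(474,334))])
print("plate",[plane("top",Z(*p),.05).round(3).tolist() for p in((258,92),(531,95),(532,290),(255,285))])
go(.538,.118,.15,85)
E
```

```text
sq [[0.592, 0.433], [0.603, 0.249], [0.361, 0.236], [0.352, 0.424]] [0.4772 0.3354] len 0.241 yaw 2.8
rd [[0.598, -0.253], [0.586, -0.438], [0.347, -0.415], [0.355, -0.23]] [ 0.4716 -0.334 ] len 0.242 yaw -5.6
sq [[0.368, 0.241], [0.359, 0.419], [0.605, 0.434], [0.614, 0.252]] [0.4865 0.3364]
rd [[0.35, -0.415], [0.362, -0.233], [0.606, -0.253], [0.591, -0.435]] [ 0.4772 -0.3339]
ball [ 0.43627517 -0.08867054  0.09568127]
puck top [ 0.52390517 -0.10588354  0.072     ] jar top [ 0.65605073 -0.12109372  0.1       ] [ 0.65813596 -0.12369804  0.1       ]
base [[0.432, -0.019, 0.025], [0.394, -0.03, 0.025], [0.413, -0.098, 0.025]]
plate [[0.726, 0.168, 0.05], [0.715, -0.179, 0.05], [0.464, -0.17, 0.05], [0.476, 0.175, 0.05]]
t 0.3 pos [0.2646 0.6208 0.231 ] yaw -113.1 gap 0.0855 j6 -0.29 F [0.7 0.7 0.7]
 turn units [ 0.0002 -0.     -0.1004] rows 1.6896522248486934 | shift units [0.7905 1.1926 0.2024] rows 9.1574875634352 z rows 1.2952427576103642
```

```bash
python3 -m jog '[[0,0,0.057,0,0,0,0.4],[0,0,0.057,0,0,0,0.4],[0,0,0.057,0,0,0,0.4],[0,0,0.057,0,0,0,0.4],[0,0,0.057,0,0,0,0.4],[0,0,0.057,0,0,0,0.4],[0,0,0.057,0,0,0,0.4],[0,0,0,0,0,0,0.4]]'; python3 -c "
from h import *
go(.536,.1185,.12,-7)"
```

```text
time: 1.3
eef_pos: [0.2646, 0.6209, 0.2312]
ee_rot: [-0.0, -0.677, 0.736, -0.0]
contact_force: [-0.4, -0.2, 0.8]
finger_gap: 0.0597
grasp_force: 0.0
t 1.3 pos [0.2646 0.6209 0.2312] yaw 175.2 gap 0.0597 j6 -1.54 F [-0.4 -0.2  0.8]
 turn units [ 0.     -0.      0.0121] rows 0.2027326503848089 | shift units [ 1.1639 -0.8266  0.2781] rows 9.136460818534719 z rows 1.7796287768416406
```

```bash
python3 -m jog '[[0,0,0.012,0,0,0,0.6],[0,0,0,0.116,-0.083,0,0.6],[0,0,0,0.116,-0.083,0,0.6],[0,0,0,0.116,-0.083,0,0.6],[0,0,0,0.116,-0.083,0,0.6],[0,0,0,0.116,-0.083,0,0.6],[0,0,0,0.116,-0.083,0,0.6],[0,0,0,0.116,-0.083,0,0.6],[0,0,0,0.116,-0.083,0,0.6],[0,0,0,0.116,-0.083,0.09,0.6],[0,0,0,0.116,-0.083,0.09,0.6],[0,0,0,0,0,0,0.6]]'; python3 -c "
from h import *
go(.536,.1185,.049,-7)
for n in('top','scene'):
    im=imaging.capture(n);c=[(340-60,150),(250,170)][n=='scene']
    y0,x0=(150,270) if n=='top' else (170,260)
    cv2.imwrite('pics/a_%s.png'%n,cv2.resize(im[y0:y0+100,x0:x0+120,::-1],None,fx=5,fy=5,interpolation=cv2.INTER_CUBIC))"
```

```text
time: 2.8
eef_pos: [0.5324, 0.1233, 0.1617]
ee_rot: [-0.003, -0.662, 0.749, 0.001]
contact_force: [-0.1, 0.1, 1.1]
finger_gap: 0.0683
grasp_force: 0.0
t 2.8 pos [0.5324 0.1233 0.1617] yaw 172.9 gap 0.0683 j6 -0.71 F [-0.1  0.1  1.1]
 turn units [ 0.0014 -0.001  -0.0003] rows 0.005746651296755462 | shift units [ 0.0108 -0.0103  0.2818] rows 0.09584034474474795 z rows 1.8036863159241532
```

View pics/a_scene.png

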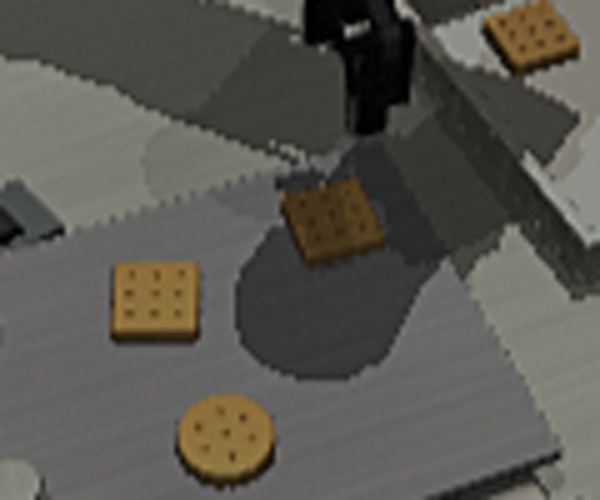

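The crop shows the gripper above square 1 (crop (335,220)), with nothing in the way of the fingers. Descending.

```bash
python3 -m jog '[[0.0014,-0.001,0,0.01,-0.01,0.1,0.6],[0,0,0,0,0,0.1,0.6],[0,0,0,0,0,0.03,0.6],[0,0,0,0,0,0.02,0.6],[0,0,0,0,0,0,0.6]]'; python3 -c "
from h import *
go(.536,.1185,.049,-7)"
```

```text
time: 3.52
eef_pos: [0.5373, 0.1235, 0.0654]
ee_rot: [0.003, -0.663, 0.749, -0.001]
contact_force: [-1.1, -0.3, 0.0]
finger_gap: 0.0682
grasp_force: 0.0
t 3.525 pos [0.5373 0.1235 0.0654] yaw 173.0 gap 0.0682 j6 -0.7 F [-1.1 -0.3  0. ]
 turn units [-0.0017  0.0012  0.0001] rows 0.0018007301196068138 | shift units [0.0128 0.0018 0.0411] rows 0.08244877265755361 z rows 0.2630331530265262
```

```bash
python3 -m jog '[[-0.0017,0.0012,0,0.0128,0.002,0.01,0.6],[0,0,0,0,0,0.015,0.6],[0,0,0,0,0,0.015,0.6],[0,0,0,0,0,0,0.6]]'; python3 -c "
from h import *
go(.536,.1185,.049,-7)"
```

```text
time: 4.03
eef_pos: [0.535, 0.1175, 0.048]
ee_rot: [-0.001, -0.662, 0.749, 0.0]
contact_force: [0.1, 0.4, -0.3]
finger_gap: 0.0679
grasp_force: 0.0
t 4.025 pos [0.535  0.1175 0.048 ] yaw 172.9 gap 0.0679 j6 -0.7 F [ 0.1  0.4 -0.3]
 turn units [ 0.0006 -0.0004 -0.0004] rows 0.006653724001767485 | shift units [-0.0028 -0.0021 -0.0025] rows 0.022316856202747627 z rows 0.01610293957991249
```

```bash
python3 -m jog '[[0,0,0,0,0,0,-1],[0,0,0,0,0,0,-1],[0,0,0,0,0,0,-1],[0,0,0,0,0,0,-1]]'; python3 -m jog '[[0,0,0,0,0,-0.05,-1],[0,0,0,0,0,-0.1,-1],[0,0,0,0,0,-0.1,-1],[0,0,0,0,0,0,-1],[0,0,0,0,0,0,-1]]';python3 -c "
from h import *
go(.53,.38,.145,0)"
```

```text
time: 4.53
eef_pos: [0.5358, 0.1179, 0.049]
ee_rot: [-0.0, -0.662, 0.749, -0.0]
contact_force: [-0.8, 0.6, 4.6]
finger_gap: 0.0484
grasp_force: 62.4
time: 5.15
eef_pos: [0.5349, 0.1177, 0.148]
ee_rot: [-0.001, -0.662, 0.749, 0.0]
contact_force: [-0.3, -0.7, -0.9]
finger_gap: 0.0484
grasp_force: 62.1
t 5.15 pos [0.5349 0.1177 0.148 ] yaw 172.9 gap 0.0484 j6 -0.7 F [-0.3 -0.7 -0.9]
 turn units [ 0.0006 -0.0002 -0.0393] rows 0.6616473565719776 | shift units [-0.6558  0.0123  0.0074] rows 4.197974996631529 z rows 0.047628734957915864
```

```bash
python3 -m jog '[[0,0,-0.039,0,0,0,-1],[0,0,0,-0.131,0.0025,0,-1],[0,0,0,-0.131,0.0025,0,-1],[0,0,0,-0.131,0.0025,0,-1],[0,0,0,-0.131,0.0025,0,-1],[0,0,0,-0.131,0.0025,0,-1],[0,0,0,0,0,0.05,-1],[0,0,0,0,0,0.1,-1],[0,0,0,0,0,0.1,-1],[0,0,0,0,0,0.04,-1],[0,0,0,0,0,0.025,-1],[0,0,0,0,0,0,-1]]';python3 -c "
from h import *
go(.53,.38,.005,0)"
```

```text
time: 6.65
eef_pos: [0.5307, 0.3798, 0.0224]
ee_rot: [-0.001, -0.707, 0.707, 0.0]
contact_force: [-0.9, -1.0, 0.1]
finger_gap: 0.0485
grasp_force: 62.0
t 6.65 pos [0.5307 0.3798 0.0224] yaw 180.0 gap 0.0485 j6 -0.92 F [-0.9 -1.   0.1]
 turn units [ 0.0004 -0.0003 -0.0002] rows 0.003651640805955348 | shift units [-0.0006  0.0017  0.0435] rows 0.011743832432632618 z rows 0.2785741942263388
```

```bash
python3 -m jog '[[0,0,0,0,0,0.015,-1],[0,0,0,0,0,0.015,-1],[0,0,0,0,0,0.008,-1],[0,0,0,0,0,0.005,-1],[0,0,0,0,0,0,-1]]'
```

```text
time: 7.28
eef_pos: [0.5305, 0.3797, 0.0052]
ee_rot: [-0.001, -0.707, 0.707, 0.0]
contact_force: [-0.5, 0.2, -0.2]
finger_gap: 0.0483
grasp_force: 62.0
```

```bash
python3 -m jog '[[0,0,0,0,0,0.003,-1],[0,0,0,0,0,0,-1]]';python3 -m jog '[[0,0,0,0,0,0.002,-1],[0,0,0,0,0,0,-1]]'
```

```text
time: 7.52
eef_pos: [0.5306, 0.3798, 0.0041]
ee_rot: [-0.0, -0.707, 0.707, 0.0]
contact_force: [-0.1, 0.1, -0.2]
finger_gap: 0.0483
grasp_force: 62.0
time: 7.78
eef_pos: [0.5306, 0.3798, 0.004]
ee_rot: [-0.0, -0.707, 0.707, 0.0]
contact_force: [-1.7, -1.1, 5.7]
finger_gap: 0.0484
grasp_force: 62.7
```

Touched the floor at 0.004. Release slowly, rise, and go to square 2.

```bash
python3 -m jog '[[0,0,0,0,0,0,0.3],[0,0,0,0,0,0,0.6],[0,0,0,0,0,0,0.6],[0,0,0,0,0,-0.05,0.6],[0,0,0,0,0,-0.13,0.6],[0,0,0.035,0,0,-0.13,0.6],[0,0,0.052,0,0,-0.05,0.6],[0,0,0.052,0,0,0,0.6],[0,0,0,0,0,0,0.6]]';python3 -c "
from h import *
go(.547,.0007,.12,-25)"
```

```text
time: 8.9
eef_pos: [0.5306, 0.3798, 0.1475]
ee_rot: [-0.0, -0.537, 0.843, 0.0]
contact_force: [-0.3, -0.2, -0.3]
finger_gap: 0.0681
grasp_force: 0.0
t 8.9 pos [0.5306 0.3798 0.1475] yaw 155.0 gap 0.0681 j6 -1.36 F [-0.3 -0.2 -0.3]
 turn units [ 0.0002 -0.0002 -0.    ] rows 0.0003517951086128986 | shift units [ 0.8416 -0.4376  0.0686] rows 6.070977785723717 z rows 0.4393563434007093
```

```bash
python3 -m jog '[[0,0,0,0.12,-0.0625,0,0.6],[0,0,0,0.12,-0.0625,0,0.6],[0,0,0,0.12,-0.0625,0,0.6],[0,0,0,0.12,-0.0625,0,0.6],[0,0,0,0.12,-0.0625,0,0.6],[0,0,0,0.12,-0.0625,0,0.6],[0,0,0,0.12,-0.0625,0,0.6],[0,0,0,0,0,0.07,0.6],[0,0,0,0,0,0.08,0.6],[0,0,0,0,0,0,0.6],[0,0,0,0,0,0,0.6]]';python3 -c "
from h import *
go(.547,.0007,.048,-25)"
```

```text
time: 10.28
eef_pos: [0.5473, 0.0014, 0.0881]
ee_rot: [-0.001, -0.538, 0.843, -0.0]
contact_force: [-0.1, 0.3, -0.1]
finger_gap: 0.0683
grasp_force: 0.0
t 10.275 pos [0.5473 0.0014 0.0881] yaw 155.1 gap 0.0683 j6 -0.8 F [-0.1  0.3 -0.1]
 turn units [ 0.0001 -0.0003  0.0004] rows 0.006856846965323261 | shift units [ 0.0021 -0.      0.1003] rows 0.013168772710296551 z rows 0.6417602918758865
```

```bash
python3 -m jog '[[0,0,0,0,0,0.05,0.6],[0,0,0,0,0,0.035,0.6],[0,0,0,0,0,0.015,0.6],[0,0,0,0,0,0,0.6],[0,0,0,0,0,0,-1],[0,0,0,0,0,0,-1],[0,0,0,0,0,0,-1],[0,0,0,0,0,0,-1]]'; python3 -c "
from h import *
go(.53,.298,.145,0)"
```

```text
time: 11.28
eef_pos: [0.5476, 0.0015, 0.0484]
ee_rot: [0.0, -0.537, 0.844, -0.0]
contact_force: [-0.1, 0.7, 5.8]
finger_gap: 0.0485
grasp_force: 62.4
t 11.275 pos [0.5476 0.0015 0.0484] yaw 155.0 gap 0.0485 j6 -0.8 F [-0.1  0.7  5.8]
 turn units [-0.0002 -0.     -0.1391] rows 2.3397221240870154 | shift units [-0.7414  0.0439 -0.2416] rows 4.753104445168074 z rows 1.5462892035059288
```

```bash
python3 -m jog '[[0,0,0,0,0,-0.05,-1],[0,0,0,0,0,-0.1,-1],[0,0,-0.05,0,0,-0.09,-1],[0,0,-0.05,0,0,0,-1],[0,0,-0.039,0,0,0,-1],[0,0,0,-0.124,0.007,0,-1],[0,0,0,-0.124,0.007,0,-1],[0,0,0,-0.124,0.007,0,-1],[0,0,0,-0.124,0.007,0,-1],[0,0,0,-0.124,0.008,0,-1],[0,0,0,-0.124,0.008,0,-1],[0,0,0,0,0,0,-1]]';python3 -c "
from h import *
go(.53,.298,.02,0)"
```

```text
time: 12.78
eef_pos: [0.5291, 0.302, 0.1429]
ee_rot: [0.0, 0.708, -0.706, -0.0]
contact_force: [-0.5, -1.5, -0.8]
finger_gap: 0.0484
grasp_force: 61.9
t 12.775 pos [0.5291 0.302  0.1429] yaw -179.9 gap 0.0484 j6 -0.84 F [-0.5 -1.5 -0.8]
 turn units [ 0.0003 -0.0001  0.0008] rows 0.01368049407070668 | shift units [ 0.01   -0.0022  0.3073] rows 0.06573554820121656 z rows 1.966839941700851
```

```bash
python3 -m jog '[[0,0,0,0,0,0.06,-1],[0,0,0,0,0,0.1,-1],[0,0,0,0,0,0.1,-1],[0,0,0,0,0,0.04,-1],[0,0,0,0,0,0.025,-1],[0,0,0,0,0,0.01,-1],[0,0,0,0,0,0,-1]]';python3 -c "
from h import *
go(.53,.298,.004,0)"
```

```text
time: 13.65
eef_pos: [0.5298, 0.2992, 0.0101]
ee_rot: [0.0, -0.707, 0.707, 0.0]
contact_force: [-0.9, 0.4, -0.5]
finger_gap: 0.0484
grasp_force: 61.9
t 13.65 pos [0.5298 0.2992 0.0101] yaw 180.0 gap 0.0484 j6 -0.83 F [-0.9  0.4 -0.5]
 turn units [ 0.      0.0001 -0.0002] rows 0.003448381236805362 | shift units [ 0.003  -0.0005  0.0152] rows 0.019314883163111682 z rows 0.09705169461553964
```

```bash
python3 -m jog '[[0,0,0,0,0,0.008,-1],[0,0,0,0,0,0.005,-1],[0,0,0,0,0,0.002,-1],[0,0,0,0,0,0,-1]]';python3 -m jog '[[0,0,0,0,0,0.002,-1],[0,0,0,0,0,0,-1]]'
```

```text
time: 14.15
eef_pos: [0.5294, 0.2989, 0.0035]
ee_rot: [-0.0, -0.707, 0.707, 0.0]
contact_force: [-0.2, 0.4, 1.9]
finger_gap: 0.0484
grasp_force: 62.0
time: 14.4
eef_pos: [0.5294, 0.2989, 0.0034]
ee_rot: [-0.0, -0.707, 0.707, 0.0]
contact_force: [-3.6, -1.0, 8.8]
finger_gap: 0.0484
grasp_force: 62.9
```

```bash
python3 -m jog '[[0,0,0,0,0,0,0.3],[0,0,0,0,0,0,0.65],[0,0,0,0,0,0,0.65],[0,0,0,0,0,-0.05,0.65],[0,0,0,0,0,-0.13,0.65],[0,0,0,0,0,-0.13,0.65],[0,0,0,0,0,-0.06,0.65],[0,0,0,0,0,0,0.65]]';python3 -c "
from h import *
go(.651,-.0015,.09,0)
im=imaging.capture('scene');cv2.imwrite('pics/b.png',im[:,:,::-1])"
```

```text
time: 15.4
eef_pos: [0.5305, 0.2998, 0.1529]
ee_rot: [0.002, -0.707, 0.707, 0.0]
contact_force: [-0.5, 0.2, -0.6]
finger_gap: 0.0704
grasp_force: 0.0
t 15.4 pos [0.5305 0.2998 0.1529] yaw 180.0 gap 0.0704 j6 -0.83 F [-0.5  0.2 -0.6]
 turn units [-0.0007  0.0008 -0.0002] rows 0.002638390335383205 | shift units [ 0.7533 -0.3013  0.1574] rows 5.192306462715105 z rows 1.007199268570628
```

View pics/b.png

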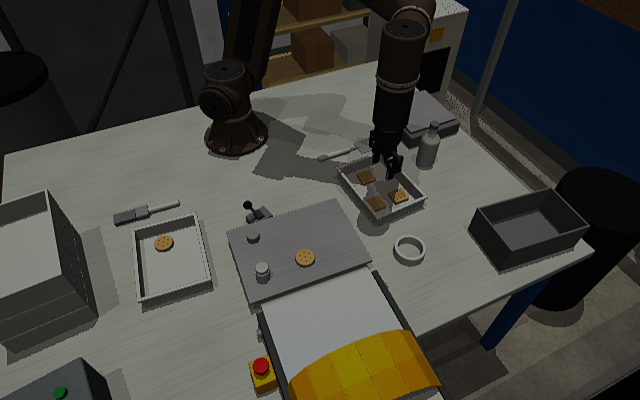

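Both squares lie flat and apart at (376,203) and (399,196), with the sample at (367,177); only the round one (305,257) is left on the plate.

```bash
python3 -m jog '[[0,0,0,0.126,-0.05,0,0.65],[0,0,0,0.126,-0.05,0,0.65],[0,0,0,0.126,-0.05,0,0.65],[0,0,0,0.126,-0.05,0,0.65],[0,0,0,0.126,-0.05,0,0.65],[0,0,0,0.126,-0.051,0,0.65],[0,0,0,0,0,0.07,0.65],[0,0,0,0,0,0.085,0.65],[0,0,0,0,0,0,0.65],[0,0,0,0,0,0,0.65]]';python3 -c "
from h import *
go(.651,-.0015,.048,0)"
```

```text
time: 16.7
eef_pos: [0.6499, -0.0035, 0.0887]
ee_rot: [-0.001, -0.707, 0.707, 0.0]
contact_force: [-0.5, 0.2, 0.4]
finger_gap: 0.0706
grasp_force: 0.0
t 16.7 pos [ 0.6499 -0.0035  0.0887] yaw 180.0 gap 0.0706 j6 -0.3 F [-0.5  0.2  0.4]
 turn units [ 0.0004 -0.0003 -0.    ] rows 0.0004606751222700806 | shift units [-0.005  -0.0028  0.1019] rows 0.03661071294829651 z rows 0.6518914903152468
```

```bash
python3 -m jog '[[0,0,0,-0.005,-0.002,0.05,0.65],[0,0,0,0,0,0.035,0.65],[0,0,0,0,0,0.015,0.65],[0,0,0,0,0,0,0.65],[0,0,0,0,0,0,-1],[0,0,0,0,0,0,-1],[0,0,0,0,0,0,-1],[0,0,0,0,0,0,-1]]'; python3 -m jog '[[0,0,0,0,0,-0.05,-1],[0,0,0,0,0,-0.12,-1],[0,0,0,0,0,-0.12,-1],[0,0,0,0,0,0,-1],[0,0,0,0,0,0,-1]]';python3 -c "
from h import *
go(.52,-.33,.15,0)"
```

```text
time: 17.7
eef_pos: [0.6512, -0.0015, 0.0498]
ee_rot: [0.0, -0.707, 0.707, -0.0]
contact_force: [-0.7, 0.7, 6.7]
finger_gap: 0.0515
grasp_force: 62.8
time: 18.32
eef_pos: [0.6502, -0.0015, 0.1645]
ee_rot: [-0.0, -0.707, 0.707, 0.0]
contact_force: [-0.1, 0.9, -0.8]
finger_gap: 0.0515
grasp_force: 62.7
t 18.325 pos [ 0.6502 -0.0015  0.1645] yaw 179.9 gap 0.0515 j6 -0.3 F [-0.1  0.9 -0.8]
 turn units [ 0.0003  0.     -0.0003] rows 0.005282335464437013 | shift units [0.8212 0.3254 0.0363] rows 5.653376622930817 z rows 0.2322144861311326
```

```bash
python3 -m jog '[[0,0,0,0.137,0.054,0,-1],[0,0,0,0.137,0.054,0,-1],[0,0,0,0.137,0.054,0,-1],[0,0,0,0.137,0.054,0,-1],[0,0,0,0.137,0.054,0,-1],[0,0,0,0.137,0.054,0,-1],[0,0,0,0,0,0.08,-1],[0,0,0,0,0,0.1,-1],[0,0,0,0,0,0.1,-1],[0,0,0,0,0,0.05,-1],[0,0,0,0,0,0.035,-1],[0,0,0,0,0,0,-1]]';python3 -c "
from h import *
go(.52,-.33,.004,0)"
```

```text
time: 19.82
eef_pos: [0.5195, -0.33, 0.0173]
ee_rot: [-0.001, -0.707, 0.707, 0.001]
contact_force: [-0.1, 1.3, 0.2]
finger_gap: 0.0517
grasp_force: 62.7
t 19.825 pos [ 0.5195 -0.33    0.0173] yaw 180.0 gap 0.0517 j6 0.25 F [-0.1  1.3  0.2]
 turn units [ 0.0012  0.0001 -0.0002] rows 0.004032573612703154 | shift units [-0.0001 -0.0011  0.0333] rows 0.007307827728008143 z rows 0.2132653623309675
```

```bash
python3 -m jog '[[0,0,0,0,0,0.015,-1],[0,0,0,0,0,0.01,-1],[0,0,0,0,0,0.003,-1],[0,0,0,0,0,0,-1]]';python3 -m jog '[[0,0,0,0,0,0.003,-1],[0,0,0,0,0,0,-1]]'
```

```text
time: 20.32
eef_pos: [0.5207, -0.3304, 0.0078]
ee_rot: [-0.0, -0.707, 0.707, 0.0]
contact_force: [-0.0, -1.6, 0.1]
finger_gap: 0.0512
grasp_force: 62.7
time: 20.58
eef_pos: [0.5206, -0.3303, 0.0065]
ee_rot: [-0.001, -0.707, 0.707, 0.0]
contact_force: [0.0, -0.2, 0.1]
finger_gap: 0.0517
grasp_force: 62.7
```

```bash
python3 -m jog '[[0,0,0,0,0,0.003,-1],[0,0,0,0,0,0,-1]]';python3 -m jog '[[0,0,0,0,0,0.0025,-1],[0,0,0,0,0,0,-1]]'
```

```text
time: 20.82
eef_pos: [0.5205, -0.3303, 0.0051]
ee_rot: [-0.001, -0.707, 0.707, 0.0]
contact_force: [0.1, 0.0, -0.7]
finger_gap: 0.0515
grasp_force: 62.7
time: 21.08
eef_pos: [0.5206, -0.3304, 0.0048]
ee_rot: [-0.001, -0.707, 0.707, 0.0]
contact_force: [-1.3, 1.2, 4.7]
finger_gap: 0.0516
grasp_force: 63.4
```

```bash
python3 -m jog '[[0,0,0,0,0,0,0.3],[0,0,0,0,0,0,0.65],[0,0,0,0,0,0,0.65],[0,0,0,0,0,-0.05,0.65],[0,0,0,0,0,-0.13,0.65],[0,0,-0.045,0,0,-0.13,0.65],[0,0,-0.045,0,0,-0.06,-1],[0,0,0,0,0,0,-1],[0,0,0,0,0,0,-1],[0,0,0,0,0,0,-1]]';python3 -c "
from h import *
go(.445,-.127,.08,16)
go(.418,-.045,.08,16)
im=imaging.capture('scene');cv2.imwrite('pics/c.png',im[:,:,::-1])"
```

```text
time: 22.32
eef_pos: [0.52, -0.33, 0.1508]
ee_rot: [0.001, 0.799, -0.601, -0.001]
contact_force: [0.5, -0.2, -0.1]
finger_gap: 0.0002
grasp_force: 0.0
t 22.325 pos [ 0.52   -0.33    0.1508] yaw -163.9 gap 0.0002 j6 0.53 F [ 0.5 -0.2 -0.1]
 turn units [0.001  0.0004 0.0005] rows 0.009122597476672578 | shift units [-0.5395  0.0403  0.177 ] rows 3.462538936016837 z rows 1.1328780546304074
t 22.325 pos [ 0.52   -0.33    0.1508] yaw -163.9 gap 0.0002 j6 0.53 F [ 0.5 -0.2 -0.1]
 turn units [0.001  0.0004 0.0005] rows 0.009122597476672578 | shift units [-0.7552  0.0486  0.177 ] rows 4.8432035059744685 z rows 1.1328780546304074
```

View pics/c.png

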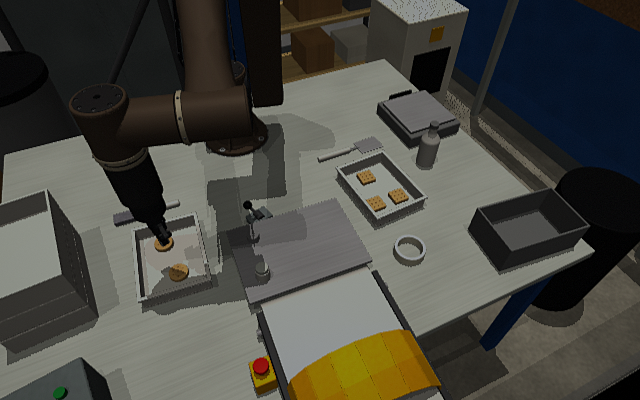

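The round cracker lies flat at (179,271), clear of its sample, and the squares at (376,203) and (398,196) are fine. The plate holds only the puck and jar, and the lever (248,206) hasn't moved. Now the lever.

```bash
python3 -m jog '[[0,0,0,-0.135,0.01,0,-1],[0,0,0,-0.135,0.01,0,-1],[0,0,0,-0.135,0.01,0,-1],[0,0,0,-0.135,0.01,0,-1],[0,0,0,0,0,0,-1],[0,0,0,0,0,0.09,-1],[0,0,0,0,0,0.087,-1],[0,0,0,0,0,0,-1]]';python3 -c "
from h import *
go(.418,-.045,.08,16)"
```

```text
time: 23.38
eef_pos: [0.4432, -0.1279, 0.0791]
ee_rot: [0.003, 0.799, -0.601, -0.002]
contact_force: [0.4, -0.2, -0.8]
finger_gap: 0.0
grasp_force: 0.0
t 23.375 pos [ 0.4432 -0.1279  0.0791] yaw -163.9 gap 0.0 j6 0.13 F [ 0.4 -0.2 -0.8]
 turn units [0.0022 0.0003 0.0006] rows 0.009538979911008666 | shift units [-0.2166  0.0034 -0.0021] rows 1.3862433151764375 z rows 0.013751184255421212
```

```bash
python3 -m jog '[[0,0,0,-0.03,0,0,-1],[0,0,0,-0.03,0,0,-1],[0,0,0,-0.03,0,0,-1],[0,0,0,-0.03,0,0,-1],[0,0,0,-0.03,0.001,0,-1],[0,0,0,-0.03,0.001,0,-1],[0,0,0,-0.02,0.001,0,-1],[0,0,0,0,0,0,-1]]';python3 -m jog '[[0,0,0,-0.012,0,0,-1],[0,0,0,0,0,0,-1]]'
```

```text
time: 24.38
eef_pos: [0.4214, -0.0503, 0.0813]
ee_rot: [0.001, 0.8, -0.6, -0.0]
contact_force: [0.1, -0.1, -0.3]
finger_gap: -0.0003
grasp_force: 0.0
time: 24.62
eef_pos: [0.4204, -0.0466, 0.0813]
ee_rot: [0.001, 0.799, -0.601, -0.0]
contact_force: [2.5, -4.1, -1.8]
finger_gap: 0.0
grasp_force: 2.3
```

```bash
python3 -m jog '[[0,0,0,-0.008,0,0,-1],[0,0,0,0,0,0,-1]]'; python3 -m jog '[[0,0,0,-0.005,0,0,-1],[0,0,0,0,0,0,-1]]'
```

```text
time: 24.88
eef_pos: [0.4199, -0.0457, 0.0814]
ee_rot: [0.002, 0.8, -0.6, 0.001]
contact_force: [10.8, -24.6, -6.5]
finger_gap: -0.0001
grasp_force: 13.0
time: 25.12
eef_pos: [0.4196, -0.0453, 0.0815]
ee_rot: [0.003, 0.8, -0.6, 0.002]
contact_force: [16.3, -36.8, -10.4]
finger_gap: 0.0002
grasp_force: 20.1
```

Hard stop reached. Back off, rise, and check.

```bash
python3 -m jog '[[0,0,0,0.05,0,0,-1],[0,0,0,0.08,0,0,-1],[0,0,0,0.03,0,-0.05,-1],[0,0,0,0,0,-0.14,-1],[0,0,0,0.13,0,-0.14,-1],[0,0,0,0.14,0,0,-1],[0,0,0,0.1,0,0,-1],[0,0,0,0,0,0,-1]]';python3 -c "
from h import *
im=imaging.capture('scene');a=cv2.resize(im[140:315,125:435,::-1],None,fx=2.58,fy=2.58,interpolation=cv2.INTER_CUBIC);cv2.imwrite('pics/d.png',a)
t=imaging.capture('top');cv2.imwrite('pics/e.png',cv2.resize(t[110:260,220:490,::-1],None,fx=2.96,fy=2.96,interpolation=cv2.INTER_CUBIC))"
```

```text
time: 26.12
eef_pos: [0.4755, -0.2378, 0.2025]
ee_rot: [0.001, 0.798, -0.602, -0.001]
contact_force: [-0.7, 0.0, -0.1]
finger_gap: 0.0002
grasp_force: 0.0
```

View pics/d.png

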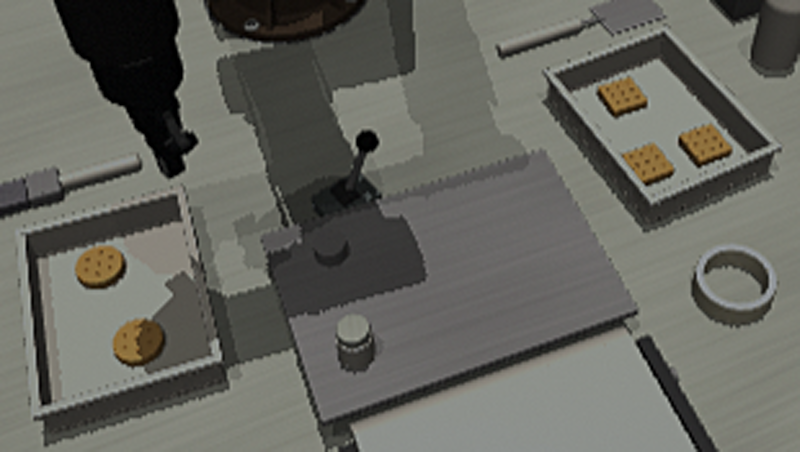

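View pics/e.png

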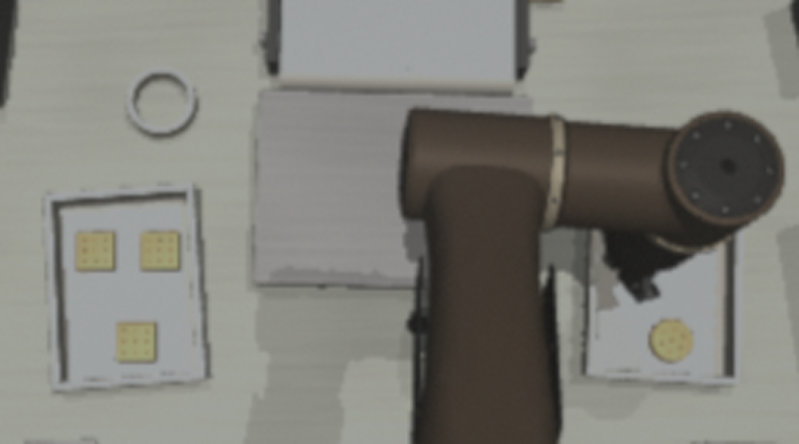

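The lever ball is now on the far side, at scene crop (366,141) and top crop (418,322). All the crackers lie flat in their own crates, and the puck and jar are where they were.

```bash
python3 -c "
from h import *
print(two((418/2.96+219.67,322/2.96+109.67),(366/2.58+124.7,141/2.58+139.7)))
from plant import order
print(order.job_done())"
```

```text
[ 0.42073245 -0.02304022  0.0936988 ]
the job is handed in; nothing more can be done
None
```

All three crackers are sorted flat into their crates, the run lever is swung over to its hard stop, and the job is handed in at about 26 s of the 72 s allowed.

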